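Pass a core tray over the spring-up stop gate

ROBOT

A 7-joint arm with a two-finger parallel gripper is mounted at the origin on the work surface. World frame = base frame: x ahead of the robot, y to its left, z up, the work surface at z = 0. Lengths are in m, angles in degrees, forces in N, time in s.
With the tool pointing down it reaches from about 0.35 to 0.9 m from the base axis. Payload 7.2 kg.
Tool frame: the origin (TCP) lies at the very end of the fingers, on their centre line; the grasp point (between the pads) lies 19 mm behind it; x points along the fingers, y is the direction in which the jaws open and shut, and the axes are right-handed (so a half turn about x gives the same grasp; the last joint's range is limited). The gripper opens to 85 mm and grips with 20 to 120 N. Pads are 22 mm wide; open, the fingers measure 114 mm over their backs; the gripper's body (76 mm by 85 mm) begins 54 mm behind the grasp point. The pads swing forward as they close: fully open they stand 13 mm farther back than shut.
Start: joints at [-75.47, 23.554, -0.728, 91.456, 0.321, 64.991, -4.71], TCP at [0.198, 0.593, 0.231] pointing down, gripper open.
Joint ranges: [-169.25, 169.25], [-16.82, 113.86], [-84.01, 82.57], [7.8, 145.47], [-59.2, 239.2], [7.22, 106.19], [-163.78, 163.78]. Speed limits (degrees/s): [136.94, 136.94, 172.46, 172.46, 180, 180, 180].

INTERFACE

Orientations are given as a 3x3 rotation matrix whose columns are the frame's x, y, z axes.
In Python, from cell import state, snapshot, calibration, sign_off gives the robot as it stands.
- The arm moves only by the tool apply_moves, never from a script. Its argument "commands" is a list that holds one entry, the list of rows, each a list of 7 numbers: the shift along the tool's x, y, z in mm, then the turn, a rotation vector about the tool's x, y, z in degrees, then the opening, from 0 (shut) to 1 (fully open). A call has 1 to 8 rows; each row shifts and turns the commanded pose from where the row before left it, along the tool's axes as they then stand; what a row does not reach is not made up. A row lasts 1/10 s, in which the tool goes at most 50 mm and 8.59 degrees, less where a joint would pass 70% of its speed; a pose out of reach is approached as far as the arm can. A call is refused whole if a number of a shift passes 50 or a number of a turn 8.59, either way. A call with a gripper value outside its range is refused whole. The fingers move at their own pace and stop on an object; "grip_force" is the grip in N (left out, the last holds). Time passes only in rows, so rows that do not move let the fingers close. It gives the time, the measured TCP pose, the force and the opening at its end, in the units of the state.
- state(): the state, without advancing time (a new reading comes with each control period).
- snapshot(name): name is "scene" or "top" or "wrist"; returns the picture (420x560x3 uint8, blue, green, red); there is no depth.
- calibration(name): a dict with "camera_matrix" (3x3 intrinsics, pixels), "k1" (the pictures are not rectified: a ray, as slopes to the right and down, at radius r is drawn at 1 + k1 r^2 times it, then the intrinsics apply), "position" and "rotation" of the camera in the world; the wrist camera has in their place "hand_eye" (4x4, takes a point from camera to tool coordinates, whose origin is the TCP and whose axes are the tool frame's). Camera axes: x right, y up, looking along -z (the intrinsics and any distortion apply to the point x, -y, -z); pixel columns grow to the right and rows downward; lengths in m; the calibration is good to about 2 mm. A picture is of the moment at which its call begins: read the wrist's pose just before it. calibration takes no time and is no camera call.
- sign_off(): hands the job in, once; it reports no verdict.
The state is a dict: "clock": time; "qpos": joint angles; "joint_velocities": joint speeds; "joint_efforts": joint torques, N m; "tool_pos": TCP position; "ee_rot": TCP orientation; "ft_force": force on the tool from outside, world axes, zero at the start; "moment": the same for the moment, N m; "gripper_width": finger opening in m.
Only numpy, scipy, OpenCV 4.12 (cv2) and the standard library are available. Lean on these libraries where they do the work, as an engineer would, in place of code of your own. Each camera call takes 0.05 s, during which the arm holds its last target. There are 200 camera calls.

TASK

A tray of four sand cores waits on the slideway in front of a spring-up stop gate. With one fingertip press down the long rail beside the slideway and keep it down so that the gate stays open, and with the other fingertip push the tray by its back wall past the gate and right up to the end stop; then take the hand away so that the gate springs up behind the tray. Push and press only: nothing is gripped or lifted, the gate must not touch the tray, the cores stay standing in it untouched, and the other things on the bench are left alone.

Things in the scene. Friction and masses are not known exactly. Their poses are not given: they have to be found in the camera images.
- slideway: Steel slideway (chute) fixed on the bench, 460 mm long. Origin on the bench below the gate leaf, on the centre line; x = direction of travel, y towards the press rail (robot's side), z up. The tray slides on runners with tops at z = 0.095, between side guides at y = -0.059 and 0.059 (4 mm thick, tops at z = 0.115), x = -0.27 to 0.19. Between the runners a plate lies 1.5 mm lower, slotted for the leaf.
- stop_face (a point): Middle of the rubber face of the end stop, at x = 0.172, y = 0, z = 0.113 of the slideway; the tray's nose comes to rest on it. With the nose on it the tray's back is 42 mm past the middle of the gate leaf.
- gate (a joint): Angle (rad) of the hinged gate frame that carries leaf and press rail; axle along travel on the far side (y = -0.140, z = 0.072 of the slideway). 0 = sprung up, shut; grows as the rail is pressed; 0.219 = rail fully down on its stop, open. Springs return it to 0 when let go. Pressing the rail takes about 2 N at first, about 5 N at the bottom. The leaf is wholly below the runners from about 0.155 on.
- gate_leaf: Gate leaf: upright steel plate 6 mm thick along travel, 55 mm wide, standing 18 mm above the runners across the slideway's middle (x = 0, y = -0.022 to 0.033 of the slideway) when shut; it sinks through a slot when the rail is pressed. Origin at its foot, 41 mm below its top edge; axes like the slideway's when shut.
- press_rail: Long press rail on the gate: flat steel bar 380 x 36 x 6 mm beside the slideway, outside its near guide. Origin: middle of its top face, when shut at x = -0.080, y = 0.080, z = 0.155 of the slideway; x along the bar, 190 mm each way. It works pressed anywhere along it; a fingertip may slide along it. Fully down its top is at y = 0.093, z = 0.104 of the slideway, leaning 0.22 rad down to the outside.
- tray: Loose aluminium core tray on the runners, upstream of the gate: 130 mm long (x, along travel), 110 mm wide (y). Floor 4 mm thick; front and back walls 34 mm high, 4 mm thick, full width; side lips 16 mm high. Origin at the centre of its underside. With its cores it weighs 0.6 to 0.8 kg.
- tray_back (a point): Middle of the outer face of the tray's back wall, 17 mm above the tray's underside: the face to push on, towards the tray's +x.
- tray_nose (a point): Middle of the outer face of the tray's front wall, 17 mm above its underside; it starts 20 to 75 mm short of the gate leaf's middle.
- core0: Hardened sand core standing loose in one of the tray's four cells: turned shape, foot 44 mm across, waist 30 mm, 42 mm tall. Origin at the centre of its underside, 4 mm above the tray's; z up along the core.
- core1: Hardened sand core standing loose in one of the tray's four cells: turned shape, foot 44 mm across, waist 30 mm, 42 mm tall. Origin at the centre of its underside, 4 mm above the tray's; z up along the core.
- core2: Hardened sand core standing loose in one of the tray's four cells: turned shape, foot 44 mm across, waist 30 mm, 42 mm tall. Origin at the centre of its underside, 4 mm above the tray's; z up along the core.
- core3: Hardened sand core standing loose in one of the tray's four cells: turned shape, foot 44 mm across, waist 30 mm, 42 mm tall. Origin at the centre of its underside, 4 mm above the tray's; z up along the core.
- spare_core: Bystander: a fifth core of the same shape (44 mm foot, 42 mm tall) standing on the bench on the near side of the slideway. Origin at the centre of its underside. Leave alone.
- medallion_stand: Bystander: cast medallion on a stand, 110 mm across, 80 mm tall, standing beyond the end stop. Origin at centre of its underside. Leave alone.
- brush: Bystander: bench brush 170 mm long lying on the bench on the near side. Origin under its middle. Leave alone.
- rammer: Bystander: wooden hand rammer 180 mm long, 54 mm high, lying behind the upstream end of the slideway. Origin under its head. Leave alone.

How it is judged:
By the outcome, as a careful person would: the job done as asked, in the order asked, and still so for the second after the job is handed in, with the robot touching nothing.
It also fails if it takes over 48 s, if anything falls off the work surface, if the arm or the gripper's body presses on something with over 40 N, if the wrist force passes 120 N, or if a joint passes its speed limit or range.

## Working session

There is one attempt and no reset: what is moved stays moved. The work goes in short steps, Python scripts to look and compute and a tool call to move; the robot and the scene stay as the last step left them, time stands still between calls to the robot, and variables do not carry over. Pictures are saved under pics/ and viewed, about 8 in all and at most 12, crops included, and the job is handed in when it is done.

Besides the shell and the picture viewer there is one more tool, called as name(argument=value, ...), one argument or row to a line, values as JSON. apply_moves: Moves the arm, as the interface text tells. Its arguments: {"type":"object","properties":{"commands":{"type":"array"},"grip_force":{"type":"number"}},"required":["commands"]}

```bash
mkdir -p pics
cat > h.py <<'E'
import numpy as np, cv2
from cell import state, snapshot, calibration, sign_off
def ray(name,u,v,st=None):
    c=calibration(name);K=np.array(c["camera_matrix"],float)
    d=np.array([(u-K[0,2])/K[0,0],(v-K[1,2])/K[1,1]]);k=c["k1"];s=d.copy()
    for _ in range(30): s=d/(1+k*(s@s))
    r=np.array([s[0],-s[1],-1.])
    if "position" in c: return np.array(c["position"],float),np.array(c["rotation"],float)@r
    H=np.array(c["hand_eye"]);R=np.array(st["ee_rot"]);p=np.array(st["tool_pos"])
    return p+R@H[:3,3],R@(H[:3,:3]@r)
def onz(name,u,v,z,st=None):
    o,d=ray(name,u,v,st);return o+d*(z-o[2])/d[2]
def proj(name,P,st=None):
    c=calibration(name);K=np.array(c["camera_matrix"],float)
    if "position" in c: o,R=np.array(c["position"]),np.array(c["rotation"])
    else:
        H=np.array(c["hand_eye"]);Rt=np.array(st["ee_rot"]);o=np.array(st["tool_pos"])+Rt@H[:3,3];R=Rt@H[:3,:3]
    q=R.T@(np.array(P)-o);s=np.array([q[0],-q[1]])/-q[2];s=s*(1+c["k1"]*(s@s))
    return K[0,0]*s[0]+K[0,2],K[1,1]*s[1]+K[1,2]
E
python3 - <<'E'
from h import *
s=state();print(s)
for n in("scene","top"):
    print(n,calibration(n)); cv2.imwrite(f"pics/{n}0.png",cv2.resize(snapshot(n),None,fx=1.42,fy=1.42,interpolation=cv2.INTER_CUBIC))
print(calibration("wrist"))
E
```

```text
{'clock': 0.0, 'qpos': array([-75.4711166 ,  23.60089173,  -0.72948315,  91.50483357,
         0.32026172,  64.98912713,  -4.71075956]), 'joint_velocities': array([ 0.03130296,  0.04383998, -0.03543475,  0.02906843,  0.15244232,
       -0.01295148, -0.09032794]), 'joint_efforts': array([-8.91747459e-04, -6.00610185e+01,  6.81937169e-01, -2.99415708e+01,
        1.38915735e-02,  1.05976095e-02, -5.48375272e-05]), 'tool_pos': array([0.1975259 , 0.59244142, 0.23043783]), 'ee_rot': array([[-4.18887633e-04,  3.16233147e-01,  9.48681412e-01],
       [-1.56496545e-03,  9.48680126e-01, -3.16233410e-01],
       [-9.99998688e-01, -1.61711990e-03,  9.75035774e-05]]), 'ft_force': array([ 0.11775919, -0.13714463,  0.09779171]), 'moment': array([-0.0218437 ,  0.02473013,  0.02431026]), 'gripper_width': 0.08542429706566602}
scene {'camera_matrix': array([[520.02348924,   0.        , 279.74115957],
       [  0.        , 520.02348924, 209.24525546],
       [  0.        ,   0.        ,   1.        ]]), 'k1': -0.10492381392529618, 'position': array([1.23410337, 0.52184381, 1.22452927]), 'rotation': arr
[... 453 characters left out ...]
-01, -5.53220727e-02],
       [-9.99946140e-01, -1.03654352e-02,  5.24758210e-04],
       [-4.95110904e-05,  5.53245393e-02,  9.98468424e-01]])}
{'camera_matrix': array([[356.67418409,   0.        , 278.21303343],
       [  0.        , 356.67418409, 203.22998465],
       [  0.        ,   0.        ,   1.        ]]), 'k1': -0.049031076952885964, 'hand_eye': array([[-5.02749029e-04,  2.64106260e-01, -9.64493458e-01,
        -1.43732349e-01],
       [ 9.99999736e-01, -3.72626769e-04, -6.23292936e-04,
         4.78536839e-05],
       [-5.24011647e-04, -9.64493517e-01, -2.64106003e-01,
        -6.64824953e-02],
       [ 0.00000000e+00,  0.00000000e+00,  0.00000000e+00,
         1.00000000e+00]])}
```

View pics/scene0.png

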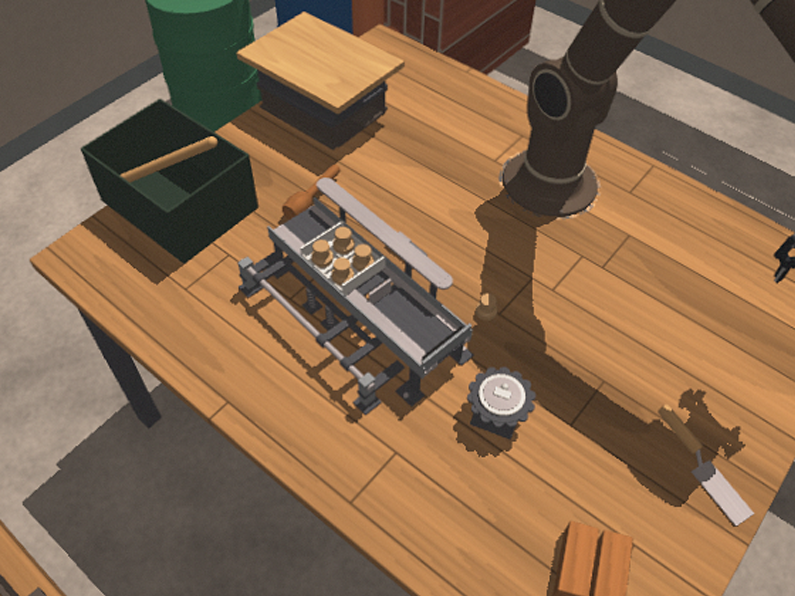

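View pics/top0.png

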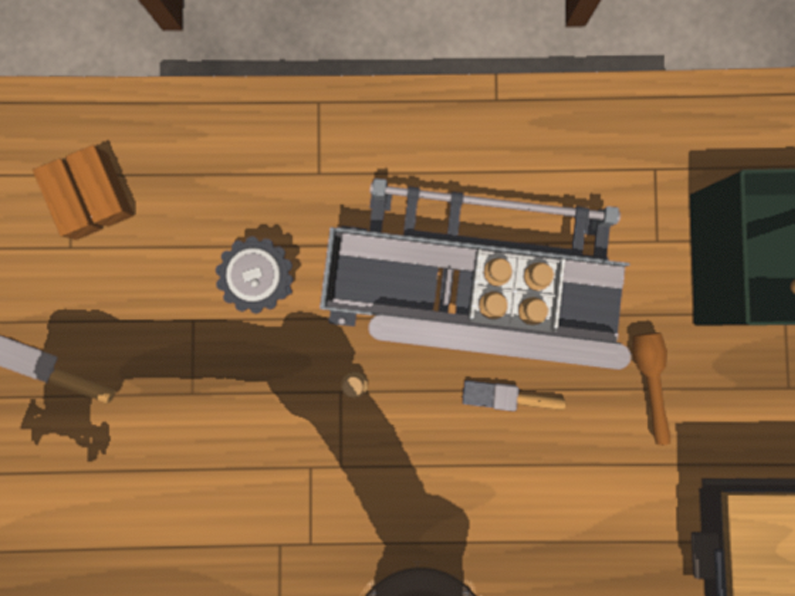

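Scene view: the chute is left of centre, with the tray of four cores at about (342,255). Top view: the rail runs from (371,328) to (632,356), the tray's back wall is near (561,295), and travel is to the left (about world +y). Next I'll measure these by masks.

```bash
cat > m.py <<'E'
from h import *
im=snapshot("top");hsv=cv2.cvtColor(im,cv2.COLOR_BGR2HSV)
# rail: bright, unsaturated blob
m=((hsv[...,1]<45)&(hsv[...,2]>110)).astype(np.uint8)*255
m[:150]=0; m[270:]=0; m[:,:225]=0; m[:,460:]=0
n,l,st,c=cv2.connectedComponentsWithStats(m)
for i in range(1,n):
    if st[i,4]>60: print(i,st[i],c[i].round(1))
cv2.imwrite("pics/mask.png",np.hstack([cv2.resize(im[120:270,220:460],None,fx=3,fy=3,interpolation=cv2.INTER_CUBIC)]))
i=l[235,340]; ys,xs=np.where(l==i)
W=np.array([onz("top",u,v,.155)[:2] for u,v in zip(xs,ys)],np.float32)
r=cv2.minAreaRect(W);print("rail rect",r); print(cv2.boxPoints(r).round(4))
# cores
mc=((hsv[...,0]>8)&(hsv[...,0]<25)&(hsv[...,1]>60)&(hsv[...,2]>120)).astype(np.uint8)
mc[:175]=0;mc[228:]=0;mc[:,:334]=0;mc[:,395:]=0
n,l,st,c=cv2.connectedComponentsWithStats(mc)
for i in range(1,n):
    if st[i,4]>60: print("core",st[i],c[i].round(1),onz("top",*c[i],.141).round(4))
E
python3 m.py
```

```text
3 [426 150  10   8  65] [430.7 153.1]
4 [ 226  160  217   73 4441] [335.8 189.9]
5 [234 210  29   7 109] [247.9 213.1]
6 [ 260  221  184   39 3222] [351. 240.]Traceback (most recent call last):
  File "m.py", line 11, in <module>
    W=np.array([onz("top",u,v,.155)[:2] for u,v in zip(xs,ys)],np.float32)
                ~~~^^^^^^^^^^^^^^^^
  File "h.py", line 12, in onz
    o,d=ray(name,u,v,st);return o+d*(z-o[2])/d[2]
        ~~~^^^^^^^^^^^^^
  File "h.py", line 4, in ray
    c=calibration(name);K=np.array(c["camera_matrix"],float)
ValueError: time passes only in moves, steps and waits
```

View pics/mask.png

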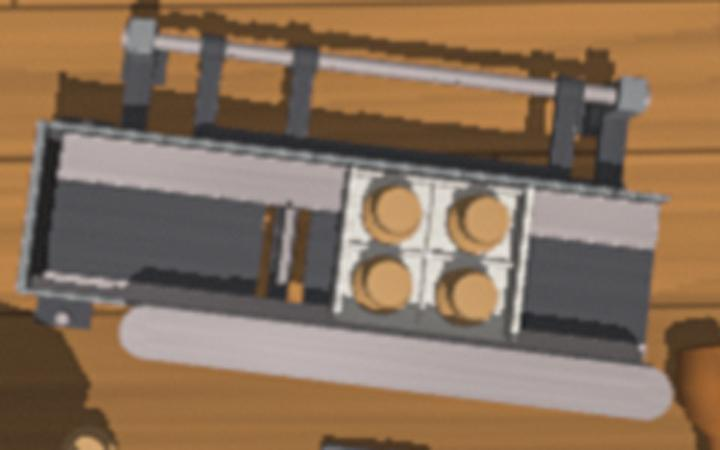

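The crop (3x, offset 220,120) shows the tray's back wall from (534,188) to (520,336), its front wall from (351,166) to (333,312), and the leaf top at about (288,243). The rail is clean.

```bash
sed -i 's/^def ray/_c={}\n_cal=calibration\ndef calibration(n):\n    if n not in _c: _c[n]=_cal(n)\n    return _c[n]\ndef ray/' h.py
cat >> m.py <<'E'
b=cv2.boxPoints(r); ctr=np.array(r[0]); 
e=[b[1]-b[0],b[2]-b[1]];e=max(e,key=np.linalg.norm);t=e/np.linalg.norm(e);t=t if t[1]>0 else -t
ny=np.array([-t[1],t[0]]); org=ctr+.08*t-.08*ny
print("t",t,np.degrees(np.arctan2(t[1],t[0])),"ny",ny,"org",org)
def sl(p): q=p[:2]-org; return np.round([q@t,q@ny],4)
for nm,u,v,z in [("backA",534,188,.129),("backB",520,336,.129),("frontA",351,166,.129),("frontB",333,312,.129),("leafA",290,203,.113),("leafB",285,282,.113),("guideL",42,122,.115),("guideR",668,197,.115)]:
    print(nm,sl(onz("top",220+(u-1)/3,120+(v-1)/3,z)))
for i in range(1,n):
    if st[i,4]>60: print("core",sl(onz("top",*c[i],.141)))
for x,y in[(-.23,.038),(.031,.038)]:print("TCP",x,org+x*t+y*ny)
E
python3 m.py
```

```text
3 [426 150  10   8  65] [430.7 153.1]
4 [ 226  160  217   73 4445] [335.7 189.9]
5 [234 210  29   7 109] [247.9 213.1]
6 [ 260  221  184   39 3228] [351.1 240.1]
rail rect ((0.4885602295398712, -0.11629152297973633), (0.3777502179145813, 0.037007879465818405), 82.45687866210938)
[[ 0.4454 -0.3011]
 [ 0.4821 -0.306 ]
 [ 0.5317  0.0685]
 [ 0.495   0.0734]]
core [341 182  20  20 296] [350.5 191.4] [ 0.5901 -0.1195  0.141 ]
core [369 185  21  20 295] [379.5 194.8] [ 0.5823 -0.1802  0.141 ]
core [337 206  20  17 269] [347.2 214.8] [ 0.5409 -0.1117  0.141 ]
core [365 211  21  16 253] [375.8 218.8] [ 0.5319 -0.1715  0.141 ]
t [0.13127223 0.9913463 ] 82.45688 ny [-0.9913463   0.13127223] org [ 0.57836971 -0.0474856 ]
backA [-0.169  -0.0538]
backB [-0.1704  0.0518]
frontA [-0.0384 -0.0538]
frontB [-0.0376  0.051 ]
leafA [ 0.0007 -0.024 ]
leafB [-0.0025  0.0333]
guideL [ 0.1861 -0.0606]
guideR [-0.2682 -0.0607]
core [-0.0699 -0.0211]
core [-0.131  -0.0213]
core [-0.0686  0.0287]
core [-0.129   0.0298]
TCP -0.23 [ 0.51050594 -0.27050691]
TCP 0.031 [ 0.54476799 -0.01176552]
```

Sizes agree within about 2 mm: rail 378x37 mm, tray 131 mm long, and the leaf at x≈0. The tray's back is at slideway x = -0.169. I'll turn the tool first so the jaws lie across the slideway.

apply_moves(
  commands=[
    [[0,0,0,7.9,0,0,1],[0,0,0,7.9,0,0,1],[0,0,0,7.9,0,0,1],[0,0,0,7.9,0,0,1],[0,0,0,7.9,0,0,1],[0,0,0,7.9,0,0,1],[0,0,0,7.9,0,0,1],[0,0,0,7.9,0,0,1]],
  ],
)

```text
clock: 1.0
tool_pos: [0.1976, 0.5928, 0.2311]
ee_rot: [[-0.0, 0.99, 0.14], [-0.0, 0.14, -0.99], [-1.0, -0.0, 0.0]]
ft_force: [-0.4, 0.4, -0.3]
gripper_width: 0.0857
```

apply_moves(
  commands=[
    [[0,0,0,7.9,0,0,1],[0,0,0,7.9,0,0,1],[0,0,0,0,0,0,1]],
  ],
)

```text
clock: 1.3
tool_pos: [0.1975, 0.5928, 0.2311]
ee_rot: [[0.0, 0.991, -0.131], [-0.0, -0.131, -0.991], [-1.0, 0.0, 0.0]]
ft_force: [0.2, 0.8, -0.1]
gripper_width: 0.0853
```

```bash
cat > g.py <<'E'
from h import *
t=np.array([0.13127,0.99135]);ny=np.array([-t[1],t[0]]);org=np.array([.57837,-.04749])
R0=np.column_stack([[0,0,-1],[-ny[0],-ny[1],0],[-t[0],-t[1],0]])
def go(x,y,z):
    s=state();R=s["ee_rot"];P=np.append(org+x*t+y*ny,z)
    q=s["tool_pos"][:2]-org
    print("clock",s["clock"],"slide",q@t,q@ny,s["tool_pos"][2],"F",s["ft_force"].round(2),"q",s["qpos"].round(1))
    print("shift mm",(R.T@(P-s["tool_pos"])*1e3).round(1),"turn",cv2.Rodrigues(R.T@R0)[0].ravel()*57.3)
E
python3 -c "
from g import *
go(-.2,.038,.23)"
```

```text
clock 1.3 slide 0.5847943485899859 0.4616574177604727 0.23105578509760158 F [ 0.2   0.85 -0.08] q [-87.2  23.8  15.5  92.3  -6.8  64.8 -77.6]
shift mm [  1.5 423.6 784.8] turn [ 0.00450606  0.0267453  -0.00740897]
```

apply_moves(
  commands=[
    [[0,20,35,0,0,0,1],[0,23,42,0,0,0,1],[0,23,42,0,0,0,1],[0,23,42,0,0,0,1],[0,23,42,0,0,0,1],[0,23,42,0,0,0,1],[0,23,42,0,0,0,1],[0,23,42,0,0,0,1]],
  ],
)

```text
clock: 2.1
tool_pos: [0.335, 0.2414, 0.2315]
ee_rot: [[0.001, 0.992, -0.125], [0.001, -0.125, -0.992], [-1.0, 0.0, -0.001]]
ft_force: [2.0, 0.4, -0.1]
gripper_width: 0.0855
```

apply_moves(
  commands=[
    [[0,23,42,0,0,0,1],[0,23,42,0,0,0,1],[0,23,42,0,0,0,1],[0,23,42,0,0,0,1],[0,23,42,0,0,0,1],[0,23,42,0,0,0,1],[0,23,42,0,0,0,1],[0,23,42,0,0,0,1]],
  ],
)

```text
clock: 2.9
tool_pos: [0.4741, -0.1154, 0.2316]
ee_rot: [[0.001, 0.992, -0.124], [0.0, -0.124, -0.992], [-1.0, 0.001, -0.001]]
ft_force: [1.1, 1.3, 0.6]
gripper_width: 0.0855
```

```bash
python3 -c "
from g import *
go(-.2,.038,.23)"
```

```text
clock 2.9 slide -0.08105146686124784 0.09447713686217431 0.231581730592571 F [1.14 1.29 0.64] q [-34.7  12.6  50.6 112.4 -11.3  60.   13.8]
shift mm [  1.6  55.6 119.4] turn [ 0.42599815 -0.03232499 -0.05654907]
```

apply_moves(
  commands=[
    [[0,20,40,0,0,0,1],[0,18,40,0,0,0,1],[0,18,30,0,0,0,1],[0,0,9,0,0,0,1],[0,0,0,0,0,0,1],[0,0,0,0,0,0,1]],
  ],
)

```text
clock: 3.5
tool_pos: [0.5132, -0.2379, 0.231]
ee_rot: [[-0.001, 0.992, -0.128], [0.001, -0.128, -0.992], [-1.0, -0.001, -0.001]]
ft_force: [-0.7, 0.3, -0.2]
gripper_width: 0.0855
```

```bash
python3 -c "
from g import *
go(-.2,.038,.17)
cv2.imwrite('pics/top1.png',cv2.resize(snapshot('top')[100:300,200:480],None,fx=2.8,fy=2.8))
cv2.imwrite('pics/w1.png',snapshot('wrist'))"
```

```text
clock 3.5 slide -0.19730772849923367 0.03956954675514863 0.23098257848538534 F [-0.74  0.35 -0.25] q [-17.1  22.9  49.7 102.2 -19.3  63.9  31.7]
shift mm [61.   1.6  2.8] turn [ 0.2159508 -0.0605366  0.0475868]
```

View pics/w1.png

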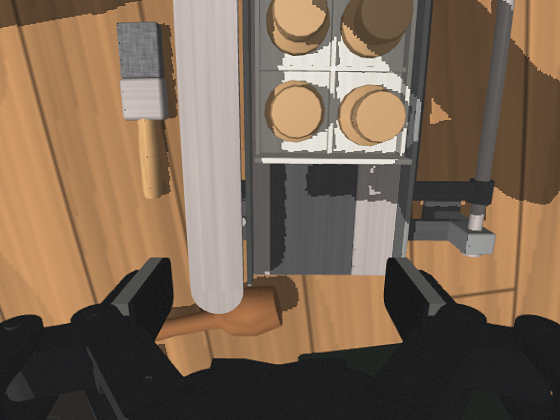

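Wrist view: the tray's back wall is at row ~160, the rail at columns 180-243, and the fingertips at about (160,262) and (398,262). I'll check how deep the tips are by projecting candidate tip points.

```bash
python3 -c "
from g import *
s=state()
for xt in (0,-.013,-.02):
  for y in(-.0427,-.057,.0427,.057):
    print(xt,y,[np.round(proj('wrist',s['tool_pos']+s['ee_rot']@np.array([xt,y,z]),s)) .tolist() for z in(-.011,.011)])
"
```

```text
0 -0.0427 [[179.0, 240.0], [182.0, 286.0]]
0 -0.057 [[146.0, 240.0], [151.0, 286.0]]
0 0.0427 [[377.0, 240.0], [373.0, 286.0]]
0 0.057 [[409.0, 240.0], [404.0, 286.0]]
-0.013 -0.0427 [[170.0, 252.0], [175.0, 301.0]]
-0.013 -0.057 [[134.0, 252.0], [140.0, 301.0]]
-0.013 0.0427 [[385.0, 252.0], [381.0, 301.0]]
-0.013 0.057 [[421.0, 252.0], [415.0, 301.0]]
-0.02 -0.0427 [[165.0, 259.0], [170.0, 310.0]]
-0.02 -0.057 [[127.0, 259.0], [134.0, 310.0]]
-0.02 0.0427 [[391.0, 259.0], [386.0, 310.0]]
-0.02 0.057 [[428.0, 259.0], [421.0, 310.0]]
```

```bash
python3 -c "
import cv2
im=cv2.imread('pics/w1.png')
cv2.imwrite('pics/w1c.png',cv2.convertScaleAbs(cv2.resize(im[240:360,90:470],None,fx=2,fy=2,interpolation=cv2.INTER_CUBIC),alpha=2.5,beta=20))"
```

```text
(no output)
```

View pics/w1c.png

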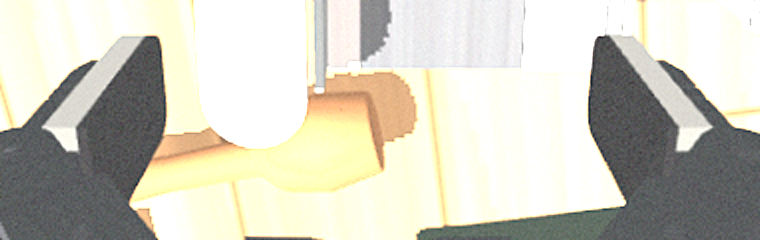

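The tips sit about 13 mm behind the TCP, as stated, and are about 8 mm thick. So pressing the rail fully down needs a TCP z of about 0.093. I'll go down slowly behind the tray and watch the force.

apply_moves(
  commands=[
    [[15,-1.5,0,0,0,0,1],[20,0,0,0,0,0,1],[15,0,0,0,0,0,1],[5,0,0,0,0,0,1],[0,0,0,0,0,0,1]],
  ],
)

```text
clock: 4.1
tool_pos: [0.512, -0.238, 0.1758]
ee_rot: [[-0.001, 0.992, -0.128], [0.0, -0.128, -0.992], [-1.0, -0.001, -0.0]]
ft_force: [0.1, -0.0, 0.7]
gripper_width: 0.0852
```

apply_moves(
  commands=[
    [[5,0,0,0,0,0,1],[5,0,0,0,0,0,1],[5,0,0,0,0,0,1],[5,0,0,0,0,0,1],[0,0,0,0,0,0,1]],
  ],
)

```text
clock: 4.6
tool_pos: [0.5118, -0.2386, 0.1555]
ee_rot: [[-0.001, 0.992, -0.13], [0.0, -0.13, -0.992], [-1.0, -0.001, -0.0]]
ft_force: [1.0, -0.7, -0.0]
gripper_width: 0.0855
```

apply_moves(
  commands=[
    [[5,0,0,0,0,0,1],[5,0,0,0,0,0,1],[5,0,0,0,0,0,1],[5,0,0,0,0,0,1],[5,0,0,0,0,0,1],[5,0,0,0,0,0,1],[0,0,0,0,0,0,1],[0,0,0,0,0,0,1]],
  ],
)

```text
clock: 5.4
tool_pos: [0.5119, -0.2389, 0.1262]
ee_rot: [[-0.001, 0.992, -0.13], [0.0, -0.13, -0.992], [-1.0, -0.001, -0.0]]
ft_force: [-3.7, 0.8, 2.8]
gripper_width: 0.0855
```

```bash
python3 -c "
from g import *
go(-.2,.041,.093)"
```

```text
clock 5.4 slide -0.1984536509504609 0.0408066415213109 0.1262143590714509 F [-3.69  0.76  2.82] q [-12.6  29.9  44.7 108.4 -26.3  52.4  37.3]
shift mm [33.2 -0.2  1.6] turn [ 0.09082908 -0.00504425  0.03649713]
```

```bash
python3 -c "
from g import *
cv2.imwrite('pics/w2.png',np.vstack([snapshot('wrist'),cv2.resize(snapshot('scene')[110:250,150:330],(560,420),interpolation=cv2.INTER_CUBIC)])[:, :][:840])
a=cv2.imread('pics/w2.png');cv2.imwrite('pics/w2.png',cv2.resize(a,(400,600)))
print(state()['ft_force'])"
```

```text
[-4.17515731  0.07515434  3.92141278]
```

View pics/w2.png

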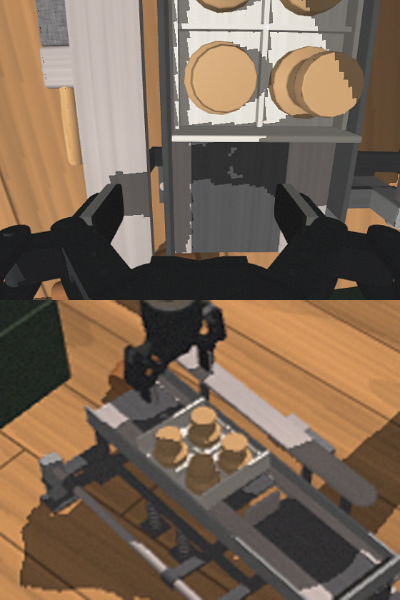

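Top half (wrist): the left fingertip is on the rail at about (110,200), and the right one stands behind the tray wall, near its middle. Bottom half (scene): the rail is going down, with the tray untouched. I'll keep pressing.

apply_moves(
  commands=[
    [[5,0,0,0,0,0,1],[5,0,0,0,0,0,1],[5,0,0,0,0,0,1],[5,0,0,0,0,0,1],[4,0,0,0,0,0,1],[0,0,0,0,0,0,1]],
  ],
)

```text
clock: 6.1
tool_pos: [0.5113, -0.2386, 0.1013]
ee_rot: [[-0.002, 0.992, -0.13], [0.001, -0.13, -0.992], [-1.0, -0.002, -0.0]]
ft_force: [-5.9, 0.9, 5.0]
gripper_width: 0.0856
```

apply_moves(
  commands=[
    [[3,0,0,0,0,0,1],[3,0,0,0,0,0,1],[0,0,0,0,0,0,1],[0,0,0,0,0,0,1]],
  ],
)

```text
clock: 6.5
tool_pos: [0.5107, -0.2386, 0.0955]
ee_rot: [[-0.003, 0.992, -0.13], [0.001, -0.13, -0.992], [-1.0, -0.003, -0.001]]
ft_force: [-7.5, 0.7, 5.8]
gripper_width: 0.086
```

apply_moves(
  commands=[
    [[2,0,0,0,0,0,1],[0,0,0,0,0,0,1],[0,0,0,0,0,0,1]],
  ],
)

```text
clock: 6.8
tool_pos: [0.5109, -0.2387, 0.0937]
ee_rot: [[-0.002, 0.992, -0.13], [0.001, -0.13, -0.992], [-1.0, -0.002, -0.001]]
ft_force: [-7.4, 1.5, 6.8]
gripper_width: 0.0851
```

apply_moves(
  commands=[
    [[1.5,0,0,0,0,0,1],[0,0,0,0,0,0,1],[0,0,0,0,0,0,1]],
  ],
)

```text
clock: 7.1
tool_pos: [0.5108, -0.2387, 0.093]
ee_rot: [[-0.002, 0.991, -0.13], [0.002, -0.13, -0.992], [-1.0, -0.002, -0.001]]
ft_force: [-10.0, 2.5, 16.3]
gripper_width: 0.0852
```

```bash
python3 -c "
from g import *
go(-.18,.041,.093)"
```

```text
clock 7.1 slide -0.19838060772480923 0.0419072906633987 0.09302305478300019 F [-10.02   2.54  16.32] q [-10.8  32.4  42.5 109.8 -28.7  49.   39.3]
shift mm [  0.    0.9 -18.4] turn [ 0.06814292 -0.07829898  0.13428607]
```

The rail is on its stop: the force jumped to 16 N at the expected height. I'll ease off half a millimetre and begin the push.

apply_moves(
  commands=[
    [[-0.5,0,-1,0,0,0,1],[0,0,-2,0,0,0,1],[0,0,-3,0,0,0,1],[0,0,-3,0,0,0,1],[0,0,-3,0,0,0,1],[0,0,-2,0,0,0,1],[0,0,-1,0,0,0,1],[0,0,-1,0,0,0,1]],
  ],
)

```text
clock: 7.9
tool_pos: [0.515, -0.226, 0.0943]
ee_rot: [[0.003, 0.991, -0.13], [-0.005, -0.13, -0.991], [-1.0, 0.003, 0.004]]
ft_force: [-4.7, -8.8, 10.8]
gripper_width: 0.085
```

apply_moves(
  commands=[
    [[0,0,-1,0,0,0,1],[0,0,-1,0,0,0,1],[0,0,-1,0,0,0,1],[0,0,-1,0,0,0,1],[0,0,-1,0,0,0,1],[0,0,-1,0,0,0,1],[0,0,-1,0,0,0,1],[0,0,-1,0,0,0,1]],
  ],
)

```text
clock: 8.7
tool_pos: [0.516, -0.2192, 0.0943]
ee_rot: [[0.003, 0.991, -0.132], [-0.006, -0.132, -0.991], [-1.0, 0.004, 0.006]]
ft_force: [-4.0, -11.5, 8.1]
gripper_width: 0.0855
```

```bash
python3 -c "
from g import *
go(.032,.041,.0933)
cv2.imwrite('pics/w3.png',snapshot('wrist'))"
```

```text
clock 8.7 slide -0.17842455787793116 0.039242558004358545 0.09434166726983136 F [ -3.97 -11.52   8.12] q [-13.5  31.9  42.9 110.6 -28.5  48.2  37. ]
shift mm [-1.000e-01 -1.800e+00 -2.104e+02] turn [-0.01752979  0.32013758 -0.2306951 ]
```

View pics/w3.png

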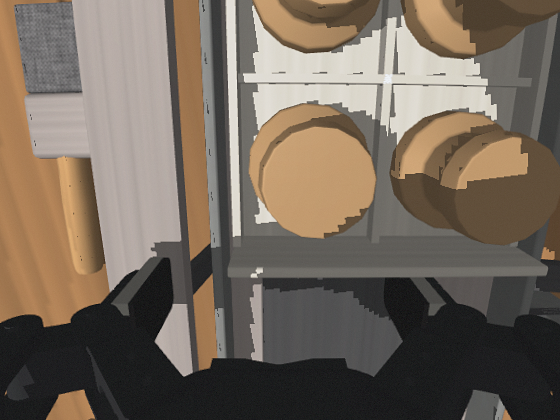

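Wrist view: the right finger is at the outer face of the tray's back wall (row ~265), and the left one rides on the rail, clear of the guide. I'll push on.

apply_moves(
  commands=[
    [[0,0,-2,0,0,0,1],[0,0,-2,0,0,0,1],[0,0,-3,0,0,0,1],[0,0,-3,0,0,0,1],[0,0,-3,0,0,0,1],[0,0,-3,0,0,0,1],[0,0,-3,0,0,0,1],[0,0,-3,0,0,0,1]],
  ],
)

```text
clock: 9.55
tool_pos: [0.5188, -0.1976, 0.0943]
ee_rot: [[0.003, 0.991, -0.132], [-0.006, -0.132, -0.991], [-1.0, 0.004, 0.006]]
ft_force: [-3.7, -11.1, 10.0]
gripper_width: 0.0853
```

```bash
python3 -c "
from g import *
go(.032,.041,.0933)"
```

```text
clock 9.55 slide -0.15663445511503138 0.039366053568954514 0.09433904179574581 F [ -3.67 -11.05   9.98] q [-16.1  31.4  43.1 111.4 -28.4  47.9  34.8]
shift mm [  -0.    -1.8 -188.6] turn [-0.04490772  0.32151822 -0.22657838]
```

apply_moves(
  commands=[
    [[0,0,-3,0,0,0,1],[0,0,-4,0,0,0,1],[0,0,-4,0,0,0,1],[0,0,-4,0,0,0,1],[0,0,-4,0,0,0,1],[0,0,-4,0,0,0,1],[0,0,-4,0,0,0,1],[0,0,-4,0,0,0,1]],
  ],
)

```text
clock: 10.35
tool_pos: [0.5229, -0.1668, 0.0944]
ee_rot: [[0.003, 0.991, -0.132], [-0.006, -0.132, -0.991], [-1.0, 0.004, 0.005]]
ft_force: [-4.2, -10.9, 9.3]
gripper_width: 0.0857
```

```bash
python3 -c "
from g import *
go(.032,.041,.0933)
cv2.imwrite('pics/t4.png',np.vstack([cv2.resize(snapshot('top')[120:270,220:460],(480,300)),cv2.resize(snapshot('wrist'),(400,300),interpolation=cv2.INTER_AREA)[:, :][:, :400] if 0 else cv2.resize(snapshot('wrist'),(480,300))]))"
```

```text
clock 10.35 slide -0.12557869455390427 0.03932323577707082 0.09435123933781879 F [ -4.19 -10.88   9.26] q [-19.7  30.9  43.4 112.3 -28.2  47.5  31.6]
shift mm [   0.2   -1.8 -157.6] turn [-0.05566078  0.30577939 -0.231443  ]
```

View pics/t4.png

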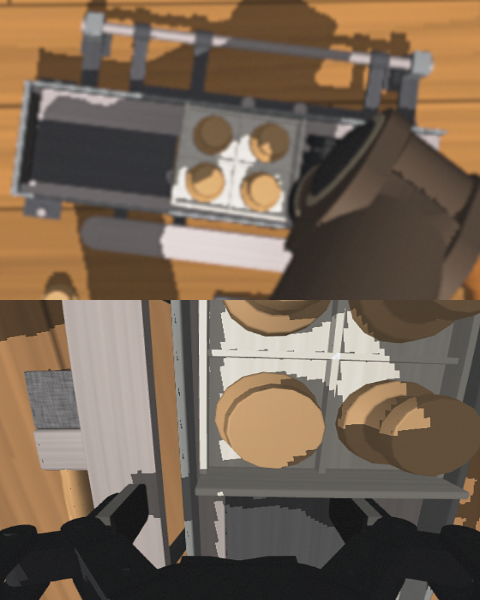

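Top: the nose (x≈178) is already past the leaf's slot and the gate is down. Wrist: all four cores are upright and the finger is on the wall. I'll carry on.

apply_moves(
  commands=[
    [[0,0,-4,0,0,0,1],[0,0,-4,0,0,0,1],[0,0,-4,0,0,0,1],[0,0,-4,0,0,0,1],[0,0,-4,0,0,0,1],[0,0,-4,0,0,0,1],[0,0,-4,0,0,0,1],[0,0,-4,0,0,0,1]],
  ],
)

```text
clock: 11.25
tool_pos: [0.5271, -0.1352, 0.0943]
ee_rot: [[0.003, 0.991, -0.133], [-0.006, -0.133, -0.991], [-1.0, 0.004, 0.005]]
ft_force: [-5.0, -12.0, 10.4]
gripper_width: 0.0853
```

apply_moves(
  commands=[
    [[0,0,-4,0,0,0,1],[0,0,-4,0,0,0,1],[0,0,-4,0,0,0,1],[0,0,-4,0,0,0,1],[0,0,-4,0,0,0,1],[0,0,-4,0,0,0,1],[0,0,-4,0,0,0,1],[0,0,-4,0,0,0,1]],
  ],
)

```text
clock: 12.05
tool_pos: [0.5312, -0.1035, 0.0943]
ee_rot: [[0.003, 0.991, -0.133], [-0.005, -0.133, -0.991], [-1.0, 0.004, 0.005]]
ft_force: [-4.8, -11.2, 11.8]
gripper_width: 0.0853
```

apply_moves(
  commands=[
    [[0,0,-4,0,0,0,1],[0,0,-4,0,0,0,1],[0,0,-4,0,0,0,1],[0,0,-4,0,0,0,1],[0,0,-4,0,0,0,1],[0,0,-4,0,0,0,1],[0,0,-4,0,0,0,1],[0,0,-4,0,0,0,1]],
  ],
)

```text
clock: 12.85
tool_pos: [0.5355, -0.0718, 0.0943]
ee_rot: [[0.003, 0.991, -0.133], [-0.005, -0.133, -0.991], [-1.0, 0.004, 0.005]]
ft_force: [-4.6, -12.5, 12.6]
gripper_width: 0.0857
```

```bash
python3 -c "
from g import *
go(.032,.041,.0933)"
```

```text
clock 12.85 slide -0.029756790098083345 0.03933885052230937 0.09429612926125988 F [ -4.65 -12.53  12.64] q [-30.4  30.3  43.9 113.4 -28.2  47.1  21.6]
shift mm [  0.7  -1.8 -61.8] turn [-0.09988788  0.27136267 -0.22219575]
```

apply_moves(
  commands=[
    [[0,0,-4,0,0,0,1],[0,0,-4,0,0,0,1],[0,0,-4,0,0,0,1],[0,0,-4,0,0,0,1],[0,0,-4,0,0,0,1],[0,0,-4,0,0,0,1],[0,0,-4,0,0,0,1],[0,0,-4,0,0,0,1]],
  ],
)

```text
clock: 13.65
tool_pos: [0.5396, -0.0402, 0.0943]
ee_rot: [[0.003, 0.991, -0.133], [-0.005, -0.133, -0.991], [-1.0, 0.004, 0.005]]
ft_force: [-4.8, -13.6, 12.6]
gripper_width: 0.0853
```

apply_moves(
  commands=[
    [[0,0,-3,0,0,0,1],[0,0,-2.5,0,0,0,1],[0,0,-2,0,0,0,1],[0,0,-2,0,0,0,1],[0,0,-2,0,0,0,1],[0,0,-2,0,0,0,1],[0,0,-2,0,0,0,1],[0,0,-2,0,0,0,1]],
  ],
)

```text
clock: 14.45
tool_pos: [0.5419, -0.0229, 0.0943]
ee_rot: [[0.003, 0.991, -0.133], [-0.005, -0.133, -0.991], [-1.0, 0.004, 0.004]]
ft_force: [-4.4, -13.7, 12.9]
gripper_width: 0.0857
```

apply_moves(
  commands=[
    [[0,0,-1,0,0,0,1],[0,0,-1,0,0,0,1],[0,0,-1,0,0,0,1],[0,0,-1,0,0,0,1]],
  ],
)

```text
clock: 14.85
tool_pos: [0.5425, -0.0188, 0.0943]
ee_rot: [[0.003, 0.991, -0.133], [-0.005, -0.133, -0.991], [-1.0, 0.004, 0.004]]
ft_force: [-4.9, -14.2, 13.3]
gripper_width: 0.0854
```

```bash
python3 -c "
from g import *
go(.032,.041,.0933)"
```

```text
clock 14.85 slide 0.02367944474723618 0.03935851681122224 0.09429989146878716 F [ -4.94 -14.17  13.26] q [-36.   30.6  43.9 113.  -28.3  47.3  16.1]
shift mm [ 1.  -1.7 -8.3] turn [-0.1120457   0.24275359 -0.21045362]
```

apply_moves(
  commands=[
    [[0,0,-1,0,0,0,1],[0,0,-1,0,0,0,1],[0,0,-1,0,0,0,1],[0,0,-1,0,0,0,1],[0,0,-1,0,0,0,1],[0,0,-1,0,0,0,1]],
  ],
)

```text
clock: 15.45
tool_pos: [0.5432, -0.0133, 0.0943]
ee_rot: [[0.003, 0.991, -0.134], [-0.005, -0.134, -0.991], [-1.0, 0.004, 0.005]]
ft_force: [-4.8, -17.3, 13.2]
gripper_width: 0.0853
```

apply_moves(
  commands=[
    [[0,0,-1,0,0,0,1],[0,0,-1,0,0,0,1],[0,0,-1,0,0,0,1]],
  ],
)

```text
clock: 15.75
tool_pos: [0.5434, -0.013, 0.0943]
ee_rot: [[0.003, 0.991, -0.136], [-0.008, -0.136, -0.991], [-1.0, 0.004, 0.008]]
ft_force: [-4.6, -23.9, 12.8]
gripper_width: 0.0853
```

```bash
python3 -c "
from g import *
go(.032,.041,.0933)
cv2.imwrite('pics/t5.png',np.vstack([cv2.resize(snapshot('top')[140:250,220:380],(480,330)),cv2.resize(snapshot('scene')[130:275,190:335],(480,270))]))"
```

```text
clock 15.75 slide 0.02959821451518488 0.03923517938644052 0.09431185298512405 F [ -4.58 -23.93  12.76] q [-36.8  30.7  44.1 113.  -28.2  47.3  15.1]
shift mm [ 1.  -1.8 -2.4] turn [-0.29162412  0.43105754 -0.24380627]
```

View pics/t5.png

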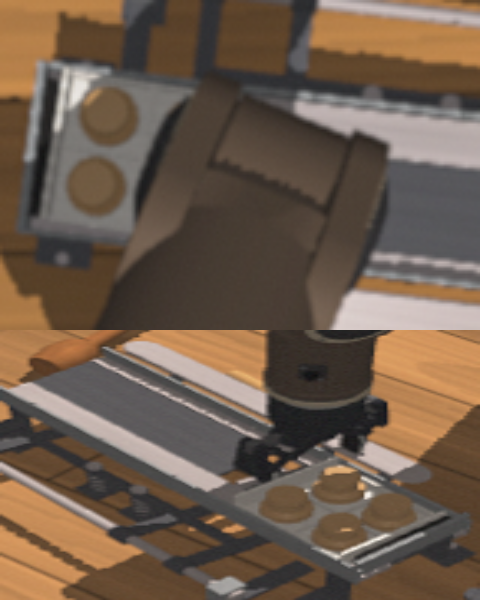

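The tray is on the end stop: the last 3 mm commanded moved it only 0.3 mm while the force rose by about 10 N. The picture shows its nose at the stop and the four cores standing. I'll back off slightly, then lift so the gate rises with the finger.

apply_moves(
  commands=[
    [[0,0,1,0,0,0,1],[0,0,1,0,0,0,1],[0,0,1,0,0,0,1],[0,0,1,0,0,0,1],[0,0,1,0,0,0,1],[0,0,1,0,0,0,1],[0,0,1,0,0,0,1],[0,0,0,0,0,0,1]],
  ],
)

```text
clock: 16.65
tool_pos: [0.5433, -0.0132, 0.0943]
ee_rot: [[0.003, 0.991, -0.132], [-0.0, -0.132, -0.991], [-1.0, 0.003, -0.0]]
ft_force: [-2.4, -3.3, 12.5]
gripper_width: 0.0853
```

apply_moves(
  commands=[
    [[-3,0,0,0,0,0,1],[-5,0,0,0,0,0,1],[-6,0,0,0,0,0,1],[-6,0,0,0,0,0,1],[-6,0,0,0,0,0,1],[-6,0,0,0,0,0,1],[-6,0,0,0,0,0,1],[-6,0,0,0,0,0,1]],
  ],
)

```text
clock: 17.45
tool_pos: [0.5417, -0.0117, 0.1378]
ee_rot: [[-0.0, 0.992, -0.129], [0.001, -0.129, -0.992], [-1.0, -0.0, -0.001]]
ft_force: [1.3, 0.6, 2.2]
gripper_width: 0.0852
```

apply_moves(
  commands=[
    [[-6,0,0,0,0,0,1],[-6,0,0,0,0,0,1],[-8,0,0,0,0,0,1],[-10,0,0,0,0,0,1],[-20,0,0,0,0,0,1],[-30,0,0,0,0,0,1],[-40,0,0,0,0,0,1],[-40,0,0,0,0,0,1]],
  ],
)

```text
clock: 18.25
tool_pos: [0.5411, -0.0126, 0.299]
ee_rot: [[-0.001, 0.991, -0.13], [-0.0, -0.13, -0.991], [-1.0, -0.001, 0.0]]
ft_force: [1.3, 0.3, 0.6]
gripper_width: 0.0854
```

```bash
python3 -c "
from g import *
go(.032,.041,.2)"
```

```text
clock 18.25 slide 0.029746201784928712 0.04148507091580765 0.2989938117898171 F [1.31 0.28 0.59] q [-46.5  16.4  54.1 100.2 -14.   70.6   3.7]
shift mm [99.   0.6 -2.3] turn [0.06552032 0.02680542 0.04634113]
```

apply_moves(
  commands=[
    [[0,-10,-30,0,0,0,1],[0,-15,-40,0,0,0,1],[0,-15,-40,0,0,0,1],[0,-15,-40,0,0,0,1],[0,-15,-40,0,0,0,1],[0,-10,-30,0,0,0,1],[0,0,-10,0,0,0,1],[0,0,0,0,0,0,1]],
  ],
)

```text
clock: 19.05
tool_pos: [0.4919, 0.2276, 0.2974]
ee_rot: [[0.0, 0.992, -0.127], [-0.001, -0.127, -0.992], [-1.0, 0.0, 0.001]]
ft_force: [0.7, -0.7, -0.2]
gripper_width: 0.0857
```

```bash
python3 -c "
from g import *
im=snapshot('top')
cv2.imwrite('pics/t6.png',np.vstack([cv2.resize(im[130:270,215:460],(700,400),interpolation=cv2.INTER_CUBIC)]))
print(state()['ft_force'],state()['clock'])"
```

```text
[ 0.6272784  -0.49895545 -0.16684119] 19.1
```

View pics/t6.png

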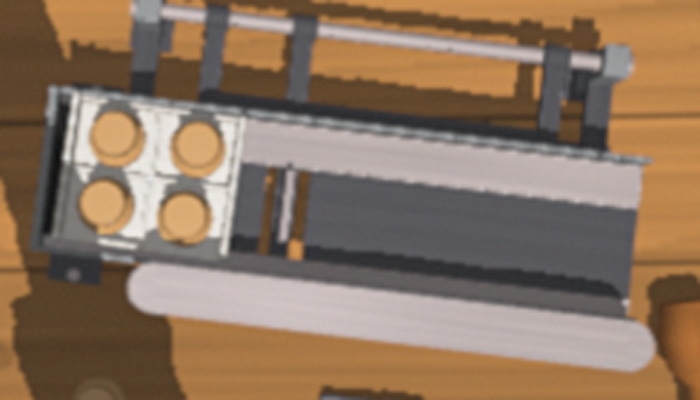

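The gate leaf is up behind the tray (about (288,205)), the rail is up, and the cores are standing. Numeric check of the tray position and rail height:

```bash
python3 -c "
from g import *
k=245/700
for nm,u,v,z in [('backA',243,117,.129),('backB',227,255,.129),('noseA',74,96,.129),('noseB',58,240,.129),('leafA',290,165,.113),('leafB',284,243,.113)]:
    p=onz('top',215+u*k-.3,130+v*.35-.3,z)[:2]-org;print(nm,(p@t).round(4),(p@ny).round(4))
im=snapshot('top');hsv=cv2.cvtColor(im,cv2.COLOR_BGR2HSV)
m=((hsv[...,1]<45)&(hsv[...,2]>110)).astype(np.uint8);m[:150]=0;m[270:]=0;m[:,:225]=0;m[:,460:]=0
n,l,st,c=cv2.connectedComponentsWithStats(m);print(st[l[240,351]],c[l[240,351]])
mc=((hsv[...,0]>8)&(hsv[...,0]<25)&(hsv[...,1]>60)&(hsv[...,2]>120)).astype(np.uint8);mc[:164]=0;mc[218:]=0;mc[:,:242]=0;mc[:,298:]=0
n,l,st,c=cv2.connectedComponentsWithStats(mc)
for i in range(1,n):
    if st[i,4]>60: p=onz('top',*c[i],.141)[:2]-org;print('core',(p@t).round(4),(p@ny).round(4))
"
```

```text
backA 0.0411 -0.0536
backB 0.0406 0.0505
noseA 0.1687 -0.054
noseB 0.1669 0.0546
leafA 0.0009 -0.0237
leafB -0.0015 0.0358
[ 259  221  185   39 3271] [350.7884439  239.93610517]
core 0.1324 -0.0243
core 0.0721 -0.0242
core 0.1341 0.0257
core 0.0754 0.0282
```

```bash
python3 -c "
from cell import sign_off;print(sign_off())"
```

```text
the job is handed in; nothing more can be done
None
```

The tray is past the gate and against the end stop, the gate has sprung up behind it, and I handed the job in at about 19 s. With the jaws open across the slideway, one fingertip held the rail down on its stop (force rose to 16 N) while the other pushed the tray by the middle of its back wall. At the end the last 3 mm commanded moved the hand only 0.3 mm and the force rose about 10 N. I then lifted the hand straight up.

**Last checks:**
- **Tray:** its back is about 41 mm past the leaf; 42 mm was expected, and the calibration is good to about 2 mm. Its nose read 167–169 mm against 172 mm. That is a coarser reading, so I relied on the force rise for contact with the stop.
- **Gate:** the leaf is up and the rail is back at its starting place in the image.
- **Cores:** all four stand in their cells.
- **Hand:** it was clear, with the force near zero.

**Not as planned:** before the lift I commanded about 7 mm of back-off, but friction on the rail held the fingers. The push force fell from 24 N to about 3 N, but the hand barely moved, so the fingertip was still next to the tray's back wall when it lifted. I saw no effect on the tray. I did not measure the other bench items again at the end.

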